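Slide the hold-down plate onto the registration studs of a marbling board

ROBOT

A 7-joint arm with a two-finger parallel gripper is mounted at the origin on the work surface. World frame = base frame: x ahead of the robot, y to its left, z up, the work surface at z = 0. Lengths are in m, angles in rad, forces in N, time in s.
With the tool pointing down it reaches from about 0.4 to 0.925 m from the base axis. Payload 5.6 kg.
Tool frame: the origin (TCP) lies midway between the tips of the shut fingers; the grasp point (between the pads) lies 19 mm behind it; z points along the fingers, y is the line along which they close (so a half turn about z gives the same grasp; the last joint's range is limited). The gripper opens to 85 mm and grips with 20 to 120 N. Pads are 22 mm wide; open, the fingers measure 114 mm over their backs; the gripper's body (76 mm by 85 mm) begins 54 mm behind the grasp point. The pads swing forward as they close: fully open they stand 13 mm farther back than shut.
Start: joints at [1.29, 0.468, -0.012, 1.603, 0.006, 1.071, -0.056], TCP at [0.153, -0.632, 0.231] pointing down, gripper open.
Joint ranges: [-2.53, 2.53], [-0.31, 2.02], [-1.57, 1.55], [0.28, 2.44], [-1.29, 4.43], [0.15, 1.84], [-2.92, 2.92]. Speed limits (rad/s): [2.57, 2.57, 3.14, 3.14, 3.14, 3.14, 3.14].

INTERFACE

Orientations are given as a rotation vector (axis times angle).
In Python, from rig import ctrl, set_gripper, solver, monitor, cams, workorder gives the robot as it stands. Calls block until the motion is done:
- ctrl.movep(position, orientation): joint-space move of the TCP to a pose.
- ctrl.move_straight(position, velocity=0.15, rotation=None, contact_N=None): straight line of the TCP; rotation=None keeps the orientation; velocity is the mean speed in m/s. With contact_N (N) it stops when the force on the tool has changed by that much, and returns True; else False.
- ctrl.goto_joints(angles): joint-space move.
- set_gripper(opening): finger opening in m; the grip force is fixed at half the most; returns when the fingers have stopped.
- ctrl.wait(seconds).
- solver.ik(position, orientation): joint angles nearest the present ones, or None.
- monitor.get_obs(): the state.
- cams.capture(name): name is "side" or "top" or "wrist"; returns (picture, depth): 400x640x3 uint8, blue, green, red; 400x640 float32, m along the optical axis (not along the pixel's ray), 0 where there is no reading.
- cams.camera_model(name): a dict with "intrinsics" (3x3 intrinsics, pixels), "k1" (the pictures are not rectified: a ray, as slopes to the right and down, at radius r is drawn at 1 + k1 r^2 times it, then the intrinsics apply), "extrinsics" (4x4, takes a point from camera to world coordinates). Camera axes: x right, y up, looking along -z (the intrinsics and any distortion apply to the point x, -y, -z); pixel columns grow to the right and rows downward; lengths in m; the calibration is good to about 2 mm. A picture is of the moment at which its call begins: read the wrist's pose just before it. camera_model takes no time and is no camera call; for the wrist camera it gives the pose at the moment of the call.
A pose or a line that the arm cannot do raises ctrl.MotionError and nothing moves.
- workorder.sign_off(): hands the job in; it is judged then, once.
The state is a dict: "time_s": time; "joints": joint angles; "qvel": joint speeds; "effort": joint torques, N m; "tool_pos": TCP position; "ee_rot": TCP orientation; "force": force on the tool from outside, world axes, zero at the start; "wrist_torque": the same for the moment, N m; "opening": finger opening in m; "gripper_force": force on a finger pad.
Only numpy, scipy, OpenCV 4.12 (cv2) and the standard library are available. Lean on these libraries where they do the work, as an engineer would, in place of code of your own. Each camera call takes 0.05 s, during which the arm holds its last target. There are 200 camera calls.

TASK

Clamp the marbled sheet on its registration board with the blue hold-down plate, the one whose big holes fit the two brass studs: take it by its wooden grip, rest it lightly on the stud tops a little to one side of its holes, then slide it sideways until the holes drop over both studs. Do not lower it straight down over the studs from above. Leave it lying flat on the board and let go; leave the red plate and the ink bottle where they are.

Things in the scene. Friction and masses are not known exactly. Their poses are not given: they have to be found in the camera images.
- blue_plate: Plate to fit: blue plastic, 80 (its x) by 150 (its y) by 10 mm, under 0.3 kg, loose on the bench. Two 34 mm through holes on its y axis, 50 mm either side of centre. Wooden grip block on its middle: 16 mm (x) by 50 mm (y), from 10 to 55 mm above the underside. Origin: centre of underside, z up. Long axis points roughly away from the robot; a half turn makes no difference.
- board: Fixed plywood board with paper sheet: 12 mm thick, 180 mm wide (y), from 55 mm before (-x) to 105 mm beyond its origin. Two flat-topped, polished (slippery) brass studs, 14 mm wide, on its y axis 50 mm either side of the origin, tops 32 mm above the bench. Origin: midway between studs, at bench height. Plate home: underside 12 mm above it; holes have 10 mm to spare round the studs.
- red_plate: A look-alike plate to leave alone: red plastic, same outline and grip as the blue one, but its two holes are only 10 mm in diameter, too small for the studs. Origin: centre of the underside. It lies loose on the other side of the board.
- ink_bottle: A white squeeze bottle with a black cap, 52 mm in diameter, 110 mm tall, standing loose on the bench beyond the board. To be left alone. Origin: centre of its underside.
Mind the look-alikes: they are no part of the job. Several things look just like the board: the one meant starts nearest to the robot's base. There is more than one size of the blue_plate; the job needs the largest.

How it is judged:
By the outcome, as a careful person would: the job done as asked, in the order asked, and still so for the second after the job is handed in, with the robot touching nothing.
It also fails if it takes over 45 s, if anything falls off the work surface, if the arm or the gripper's body presses on something with over 40 N, if the wrist force passes 120 N, or if a joint passes its speed limit or range.

## Working session

There is one attempt and no reset: what is moved stays moved. The work goes in short steps, each a Python script; the robot and the scene stay as the last script left them, time stands still between calls to the robot, and variables do not carry over. Pictures are saved under pics/ and viewed, at most 10 in all, crops included, and the job is handed in when it is done.

```bash
ls; mkdir -p pics
python3 - <<'E'
from rig import ctrl, cams, monitor
import cv2, numpy as np
for n in ("top","side"):
    im,d=cams.capture(n); cv2.imwrite(f"pics/{n}0.png",im); np.savez(f"{n}0.npz",im=im,d=d)
    m=cams.camera_model(n); print(n,m, (d>0).mean())
o=monitor.get_obs(); print(o["time_s"],o["tool_pos"],o["ee_rot"],o["opening"],o["force"])
E
```

```text
pics
top {'intrinsics': array([[398.39666388,   0.        , 322.2435933 ],
       [  0.        , 398.39666388, 202.70678104],
       [  0.        ,   0.        ,   1.        ]]), 'k1': -0.05727062291391344, 'extrinsics': array([[-0.02459432,  0.99799283, -0.05835612,  0.47653596],
       [-0.99965827, -0.02506865, -0.00740991,  0.01052552],
       [-0.00885794,  0.05815393,  0.99826833,  1.61104828],
       [ 0.        ,  0.        ,  0.        ,  1.        ]])} 0.9959453125
side {'intrinsics': array([[510.13945255,   0.        , 330.8627157 ],
       [  0.        , 510.13945255, 200.98441478],
       [  0.        ,   0.        ,   1.        ]]), 'k1': -0.10586713334076432, 'extrinsics': array([[-0.95060053,  0.20510648, -0.23300206,  0.19053147],
       [-0.31029962, -0.6484954 ,  0.69510277,  1.21532389],
       [-0.00853069,  0.73306551,  0.68010454,  1.21078008],
       [ 0.        ,  0.        ,  0.        ,  1.        ]])} 0.99596484375
0.1 [ 0.15291509 -0.63121071  0.23039142] [-3.11777888e+00 -3.72300135e-01  5.06038010e-04] 0.08530422055579828 [0.58006347 1.1699431  0.22250835]
```

View pics/top0.png

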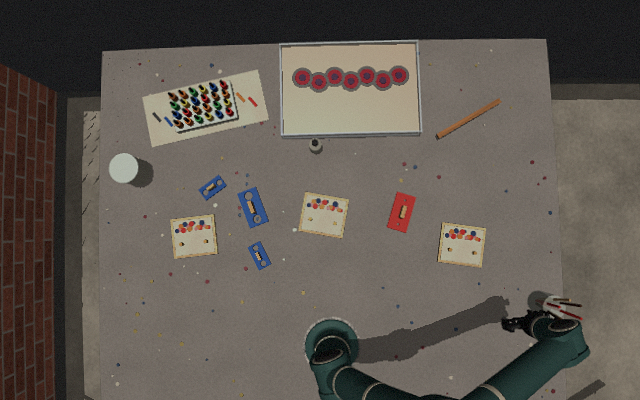

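View pics/side0.png

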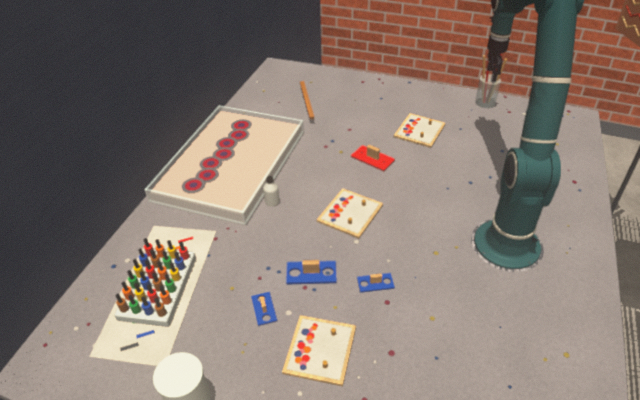

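The top view shows three boards, at px (194,237), (325,215) and (462,245). There are three blue plates: the large one at (253,207) and small ones at (212,187) and (260,255). The red plate is at (402,212) and the ink bottle at (315,145). The side view agrees, with the large blue plate at (311,271) and the centre board at (350,212). The largest blue plate and the board nearest the base look like the ones meant. I'll measure sizes and distances to check.

```bash
cat > h.py <<'E'
import numpy as np, cv2
def ray(m,px):
    K=m["intrinsics"]; p=np.atleast_2d(np.asarray(px,float)).reshape(-1,1,2)
    u=cv2.undistortPoints(p,K,np.array([m["k1"],0,0,0,0.]),None,None,None,(3,50,1e-10)) if False else cv2.undistortPoints(p,K,np.array([m["k1"],0,0,0,0.])).reshape(-1,2)
    u=u.reshape(-1,2)
    R=m["extrinsics"]
    return R[:3,3],np.c_[u[:,0],-u[:,1],-np.ones(len(u))]@R[:3,:3].T
def plane(m,px,z):
    o,d=ray(m,px); return o+d*((z-o[2])/d[:,2])[:,None]
def blobs(mask,amin):
    c,_=cv2.findContours(mask.astype(np.uint8)*255,cv2.RETR_EXTERNAL,cv2.CHAIN_APPROX_NONE)
    return [k for k in c if cv2.contourArea(k)>=amin]
def rect(m,c,z):
    P=plane(m,c.reshape(-1,2),z)[:,:2]
    (cx,cy),(w,h),a=cv2.minAreaRect((P*1000).astype(np.float32))
    if w<h: w,h,a=h,w,a+90
    return np.r_[cx,cy,w,h],(a+90)%180-90   # mm, long axis angle deg from +x
E
python3 - <<'E'
from h import *
from rig import cams
for n in ("top","side"):
    z=np.load(f"{n}0.npz"); im=z["im"]; m=cams.camera_model(n)
    hsv=cv2.cvtColor(im,cv2.COLOR_BGR2HSV); H,S,V=cv2.split(hsv)
    print(n)
    for nm,mask,zz,a in (("blue",(H>100)&(H<125)&(S>120)&(V>60),.010,100),("red",((H<4)|(H>176))&(S>170)&(V>100),.010,250),
       ("board",(H>12)&(H<35)&(S>25)&(V>175),.012,700)):
        for c in blobs(cv2.morphologyEx(mask.astype(np.uint8),cv2.MORPH_CLOSE,np.ones((5,5))),a):
            r,an=rect(m,c,zz); print(nm,c.reshape(-1,2).mean(0).round(),r.round(),round(an,1),"dist",round(np.hypot(*r[:2])))
t=np.load("top0.npz")["im"]; s=np.load("side0.npz")["im"]
a=cv2.resize(t[165:285,165:365],None,fx=4,fy=4,interpolation=cv2.INTER_CUBIC)
cv2.imwrite("pics/crop1.png",a)
E
```

```text
top
blue [259. 255.] [365. 282.  99.  52.] 25.7 dist 461
blue [253. 207.] [560. 305. 149.  78.] 19.9 dist 637
blue [212. 187.] [644. 468. 101.  54.] -55.3 dist 796
red [401. 212.] [ 525. -293.  147.   78.] -18.2 dist 601
red [350.  78.] [1081. -105.  455.   74.] 89.6 dist 1086
board [460. 241.] [ 393. -533.  178.  147.] 81.6 dist 662
board [328. 113.] [986. -63. 473. 258.] 89.1 dist 988
side
blue [264. 308.] [646. 470. 102.  51.] -55.3 dist 799
blue [375. 283.] [367. 284. 100.  53.] 25.7 dist 464
blue [311. 273.] [562. 305. 146.  78.] 17.8 dist 640
red [372. 158.] [ 528. -293.  148.   80.] -17.5 dist 604
board [323. 340.] [452. 518. 261. 183.] -80.8 dist 687
board [162. 324.] [956. 542. 627. 329.] -68.8 dist 1099
board [340. 206.] [546. -11. 415. 251.] -21.6 dist 546
board [419. 129.] [ 392. -537.  194.  166.] 80.7 dist 665
board [237. 156.] [1023. -198.  686.  434.] 89.8 dist 1042
```

View pics/crop1.png

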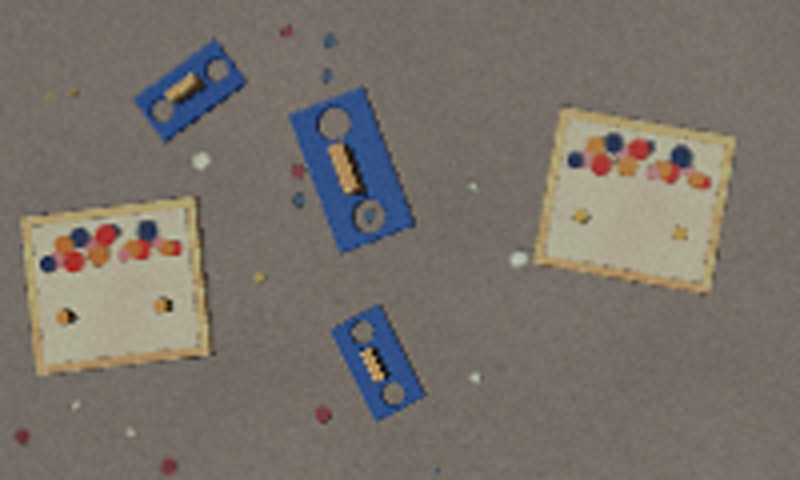

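There are three board candidates. The centre one at px (325,215) is about 0.54 m from the base, against about 0.67 m for the left (194,237) and 0.66 m for the right (462,245), so the centre board is the one meant. Of the blue plates, the one at (253,207) measures 149×78 mm, matching the given 150×80; the other two are about 100×52. The crop confirms its big holes. Next I'll take closer looks with the wrist camera.

```bash
cat >> h.py <<'E'
def down(a):  # tool x at world angle a (rad), pointing down
    return np.pi*np.array([np.cos(a/2),np.sin(a/2),0])
E
python3 - <<'E'
from h import *
from rig import cams,ctrl,monitor
m=cams.camera_model("top"); print("studs",plane(m,[[310.5,219],[335,223.5]],.032))
w=cams.camera_model("wrist"); o=monitor.get_obs(); print(w["intrinsics"][0,0],w["extrinsics"].round(3),o["tool_pos"])
for n,p in (("b",[.50,.0,.36]),("p",[.52,.305,.36])):
    ctrl.movep(p,down(np.radians(19 if n=="p" else 0))); ctrl.wait(.2)
    w=cams.camera_model("wrist"); im,d=cams.capture("wrist"); np.savez(f"w{n}.npz",im=im,d=d,**w); cv2.imwrite(f"pics/w{n}.png",im)
    o=monitor.get_obs(); print(o["time_s"],o["tool_pos"],w["extrinsics"][:3,3],w["extrinsics"][:3,2])
cv2.imwrite("pics/wb2.png",np.vstack([cv2.resize(np.load(f"w{n}.npz")["im"],None,fx=.75,fy=.75) for n in "bp"]))
E
```

```text
studs [[ 0.50535883  0.07035885  0.032     ]
 [ 0.4851593  -0.02620281  0.032     ]]
300.8252161100567 [[ 0.235  0.933  0.274  0.222]
 [-0.972  0.226  0.064 -0.615]
 [-0.002 -0.282  0.96   0.372]
 [ 0.     0.     0.     1.   ]] [ 0.15291509 -0.63121071  0.23039142]
2.9417 [ 5.00033814e-01 -3.56335238e-04  3.59905127e-01] [ 0.57088584 -0.00084866  0.50159076] [ 2.81902657e-01 -9.06573986e-04  9.59442583e-01]
4.3583 [0.52065574 0.30367346 0.36017886] [0.58770514 0.32629352 0.50191006] [0.26606633 0.09107396 0.95964277]
```

View pics/wb2.png

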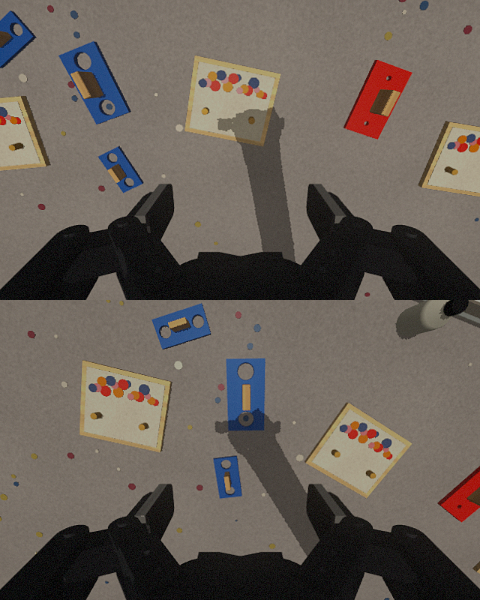

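Upper half (board view): the board is at about px (233,100), with studs at (205,112) and (251,121), the latter in the gripper's shadow. Lower half: the plate is at (246,394), with its grip at (246,397) and the centre board at (358,450). Next I'll measure these by segmentation on height, then casting rays onto the known planes.

```bash
cat >> h.py <<'E'
def height(m,d):
    v,u=np.mgrid[:400,:640]; o,r=ray(m,np.c_[u.ravel(),v.ravel()])
    P=o+r*d.reshape(-1,1); P[d.ravel()==0]=np.nan; return P.reshape(400,640,3)
E
python3 - <<'E'
from h import *
from rig import cams
def go(nm,m,im,d):
    P=height(m,d); X,Y,Z=np.moveaxis(P,2,0)
    roi=(np.hypot(X-.515,Y-.02)<.14)
    print(nm,"bench z",np.nanmedian(Z[roi]),"board mode",np.nanmedian(Z[np.hypot(X-.495,Y-.022)<.03]))
    for c in blobs(roi&(Z>.022)&(Z<.045),3):
        q=c.reshape(-1,2).mean(0); print("  stud?",q.round(1),cv2.contourArea(c),plane(m,q,.032)[0].round(4),np.nanmax(Z[c[:,0,1],c[:,0,0]]).round(4))
    hsv=cv2.cvtColor(im,cv2.COLOR_BGR2HSV); H,S,V=cv2.split(hsv)
    for c in blobs(cv2.morphologyEx((roi&(Z>.007)&(Z<.05)).astype(np.uint8),cv2.MORPH_OPEN,np.ones((3,3))),300):
        r,a=rect(m,c,.012); print("  board",r.round(1),round(a,1))
    roi=np.hypot(X-.56,Y-.305)<.1
    bl=roi&(H>100)&(H<125)&(S>100)
    for c in blobs(cv2.morphologyEx((bl|(roi&(Z>.006))).astype(np.uint8),cv2.MORPH_OPEN,np.ones((3,3))),300):
        r,a=rect(m,c,.010); print("  plate",r.round(1),round(a,1))
    for c in blobs(roi&(Z>.045),10):
        r,a=rect(m,c,.055); print("  grip",r.round(1),round(a,1))
for n in ("top","side"):
    z=np.load(f"{n}0.npz"); go(n,cams.camera_model(n),z["im"],z["d"])
for n in "bp":
    z=np.load(f"w{n}.npz"); go(n,{k:(float(z[k]) if k=="k1" else z[k]) for k in ("intrinsics","k1","extrinsics")},z["im"],z["d"])
E
```

```text
top bench z 0.006948347212128336 board mode 0.013982296752846568
  stud? [334.7 222.9] 4.5 [ 0.4877 -0.0251  0.032 ] 0.0384
  stud? [310.  218.1] 5.0 [0.5089 0.0723 0.032 ] 0.0385
  board [522.4  19.  179.9 160.3] 78.5
  plate [560.4 305.1 150.8  82.2] 19.9
  grip [560.  303.   50.4  17.9] 19.8
side bench z 0.007178736871321867 board mode 0.014023091663730725
  stud? [349.4 219.2] 12.5 [0.5094 0.0757 0.032 ] 0.0401
  stud? [363.2 200.9] 11.0 [ 0.4899 -0.0229  0.032 ] 0.0405
  board [525.9  18.5 186.3 163.5] 79.1
  plate [564.  302.  150.2  88.4] 19.9
  grip [561.9 307.5  48.1  25.4] 22.7
b bench z 0.426788975858099 board mode 0.4403313809050329
  stud? [334.7 160.2] 51.5 [ 0.4898 -0.0238  0.032 ] 0.0315
  stud? [272.5 147.6] 57.0 [0.5097 0.0732 0.032 ] 0.0333
  board [523.4  19.9 179.1 159.1] 78.4
  plate [561.7 301.8 150.   85.1] 19.7
  grip [561.5 299.9  50.5  22. ] 19.2
p bench z 0.009589663329054643 board mode 0.011384853444783072
  stud? [495.5 233.2] 66.0 [ 0.4889 -0.0203  0.032 ] 0.0318
  stud? [448.9 204.5] 56.0 [0.5099 0.0759 0.032 ] 0.0327
  board [522.9  21.3 182.4 160.4] 78.4
  plate [ 193.9  192.3 1336.4  356.7] -71.2
  plate [561.1 304.8 149.1  80. ] 19.6
  grip [ 230.   204.6 1214.2  324.1] -71.2
  grip [561.8 304.7  48.4  14.8] 19.0
```

The measurements agree across views. Board origin is about (0.499, 0.0247) with its y axis at 78.4°, and the studs are 99 mm apart. The blue plate is at (0.561, 0.3045) with its y axis at 19.6°. Next I'll check IK, then grasp and lift.

```bash
cat >> h.py <<'E'
B=np.array([.499,.0247]); th=np.radians(-11.6); bx=np.array([np.cos(th),np.sin(th)]); by=np.array([-bx[1],bx[0]])
YB=np.radians(78.4); YP=np.radians(19.6); PL=np.array([.5613,.3045])
E
python3 - <<'E'
from h import *
from rig import cams,ctrl,monitor,solver,set_gripper
for a in (YB,YB-np.pi):
    for dx in (-.028,0): print(np.degrees(a),dx,solver.ik(np.r_[B+dx*bx,.06],down(a)))
print(solver.ik(np.r_[PL,.02],down(YP)))
ctrl.movep(np.r_[PL,.12],down(YP))
hit=ctrl.move_straight(np.r_[PL,.020],contact_N=12); f0=monitor.get_obs()
print(hit,f0["tool_pos"],f0["force"])
if not hit:
    set_gripper(0.0); o=monitor.get_obs(); print(o["opening"],o["gripper_force"])
    ctrl.move_straight(np.r_[PL,.12]); ctrl.wait(.2)
    o=monitor.get_obs(); print(o["time_s"],o["opening"],o["force"],o["wrist_torque"],o["tool_pos"])
    im,d=cams.capture("side"); cv2.imwrite("pics/lift.png",cv2.resize(im[130:330,220:480],None,fx=2.5,fy=2.5))
E
```

```text
78.4 -0.028 [ 0.58133521  0.64757266 -0.88793895  2.10249117  0.75790357  0.74886333
 -1.00286786]
78.4 0 [ 0.57915719  0.68271332 -0.88254558  2.04026667  0.76201341  0.78357518
 -0.97403733]
-101.6 -0.028 [-0.77307817  0.56356943  0.79461871  2.18428589 -0.67553245  0.65559126
 -2.84034655]
-101.6 0 [-0.72792859  0.59396559  0.77413382  2.12107726 -0.66677407  0.68494074
 -2.84362763]
[-0.09055121  0.83505769 -0.65526321  1.71470907  0.66181052  0.82579753
 -2.28137747]
False [0.56189507 0.30516756 0.02103848] [-0.42040008 -0.50996148  1.12472783]
0.015485740677847719 59.2313951253891
7.7917 0.01543696287975968 [ 0.40940303  0.87428235 -2.17125995] [ 0.014902   -0.00511184  0.01545247] [0.56071315 0.30414994 0.11876115]
```

View pics/lift.png

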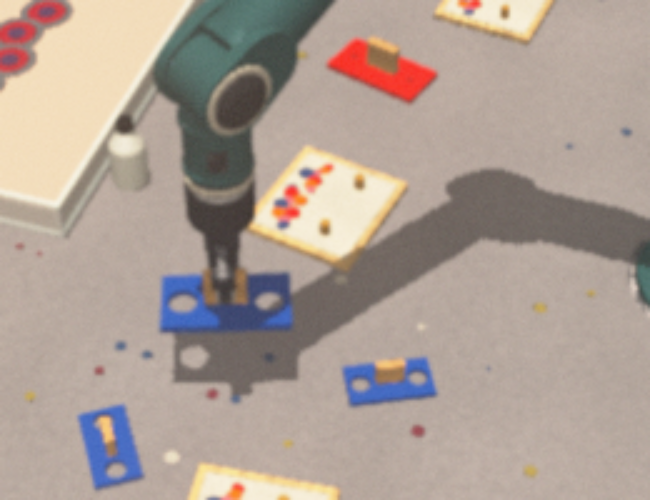

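The plate is lifted and hangs level in the gripper, with the grip centred between the fingers at crop (225,290) and the board at (330,205). Next I'll set it on the stud tops, 28 mm short of home.

Run:
```python
from h import *
from rig import cams,ctrl,monitor
p=B-.028*bx
ctrl.movep(np.r_[p,.12],down(YB)); ctrl.move_straight(np.r_[p,.062],velocity=.08); ctrl.wait(.3)
o=monitor.get_obs(); print(o["force"],o["tool_pos"],o["time_s"])
hit=ctrl.move_straight(np.r_[p,.047],velocity=.01,contact_N=3); ctrl.wait(.2)
o=monitor.get_obs(); print(hit,o["force"],o["wrist_torque"],o["tool_pos"],o["time_s"])
im,d=cams.capture("side"); cv2.imwrite("pics/rest.png",cv2.resize(im[150:270,270:450],None,fx=4,fy=4,interpolation=cv2.INTER_CUBIC))
```

```text
[-0.46138271  0.38477986 -1.96846452] [0.47180904 0.03018561 0.06230105] 10.175
True [-1.41689227  0.11604165  5.93766084] [-0.0397547  -0.00570301  0.0089074 ] [0.47148714 0.03034385 0.05222681] 11.3417
```

View pics/rest.png

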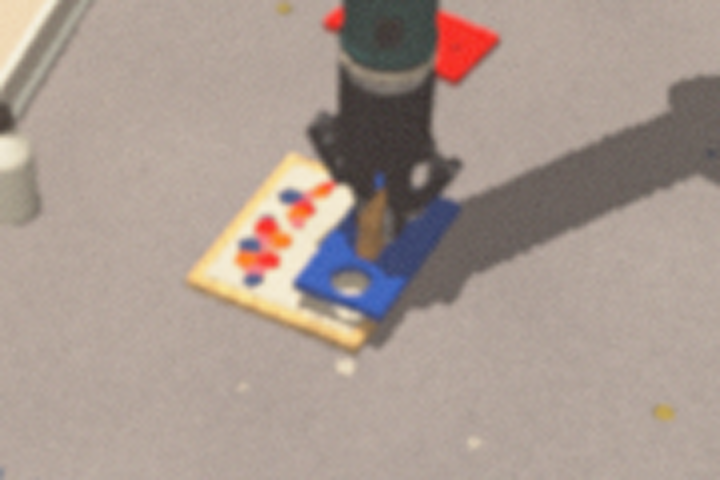

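The plate rests on the stud tops at TCP z = 0.0522, where 0.0525 was expected. Its holes are clear of the studs, with the visible hole at crop (350,280). Next comes the slide.

Run:
```python
from h import *
from rig import cams,ctrl,monitor
def st(l):
    o=monitor.get_obs(); e=o["tool_pos"][:2]-B; print(l,o["force"].round(1),"off",(e@bx*1000).round(1),(e@by*1000).round(1),"z",o["tool_pos"][2].round(4),"t",o["time_s"])
z=monitor.get_obs()["tool_pos"][2]
for s in (-.022,-.016,-.011,-.007,-.004):
    hit=ctrl.move_straight(np.r_[B+s*bx,z-.0002],velocity=.03,contact_N=15); st((s,hit))
    if hit: break
```

```text
(-0.022, False) [ 0.7 -0.3  1.1] off -21.1 0.3 z 0.0522 t 11.7667
(-0.016, False) [-2.   0.1  5.5] off -16.0 0.3 z 0.0522 t 12.1167
(-0.011, False) [-0.2  0.7  2.7] off -11.0 0.2 z 0.052 t 12.4333
(-0.007, False) [-0.1  0.7 -1.6] off -7.2 -0.6 z 0.0515 t 12.7167
(-0.004, False) [-0.1 -0.2 -2.1] off -3.9 -0.1 z 0.0518 t 12.9667
```

The vertical force fell back to free-hanging weight at about −7 mm, which is where the holes should clear the studs. I'll finish the slide on a descending line with contact detection.

Run:
```python
from h import *
from rig import cams,ctrl,monitor,set_gripper
def st(l):
    o=monitor.get_obs(); e=o["tool_pos"][:2]-B; print(l,o["force"].round(1),"off",(e@bx*1000).round(1),(e@by*1000).round(1),"z",o["tool_pos"][2].round(4),"t",o["time_s"]); return o
h=ctrl.move_straight(np.r_[B,.036],velocity=.04,contact_N=6); o=st(("down",h))
if not h:
    h=ctrl.move_straight(np.r_[B,.029],velocity=.01,contact_N=3); ctrl.wait(.2); o=st(("board",h))
    if o["tool_pos"][2]<.0345:
        set_gripper(.085); o=st("open"); ctrl.move_straight(np.r_[B,.15],velocity=.12); st("up")
        ctrl.movep([.45,-.30,.35],down(YB)); ctrl.wait(.3)
        out=[]
        for n in ("top","side"):
            im,d=cams.capture(n); np.savez(f"{n}1.npz",im=im,d=d); m=cams.camera_model(n)
            H,S,V=cv2.split(cv2.cvtColor(im,cv2.COLOR_BGR2HSV)); P=height(m,d); X,Y,Z=np.moveaxis(P,2,0)
            roi=np.hypot(X-.5,Y-.025)<.12; bl=cv2.morphologyEx((roi&(H>100)&(H<125)&(S>120)&(V>60)).astype(np.uint8),cv2.MORPH_CLOSE,np.ones((5,5)))
            for c in blobs(bl,100): r,a=rect(m,c,.022); print(n,r.round(1),round(a,1))
            p=Z[(bl>0)&(Z<.04)]; print("z pct",np.nanpercentile(p,[5,50,95]).round(4))
            y0,x0=(165,265) if n=="top" else (150,290)
            out.append(cv2.resize(im[y0:y0+100,x0:x0+130],None,fx=4,fy=4,interpolation=cv2.INTER_CUBIC))
        cv2.imwrite("pics/end.png",cv2.resize(np.hstack(out),(800,308)))
```

```text
('down', False) [ 0.4  0.6 -2.3] off -0.2 0.1 z 0.0358 t 13.525
('board', True) [-0.9 -0.6  5.2] off 0.1 -0.0 z 0.0323 t 14.1917
open [ 0.2 -0.3 -0.1] off -0.8 -0.5 z 0.0315 t 14.8667
up [-0.6 -0.3  0.3] off -0.4 -0.3 z 0.1493 t 16.0083
top [504.8  24.5 146.2  94.6] 77.3
z pct [0.0158 0.0233 0.0288]
side [499.   26.4 145.4  75.5] 78.2
z pct [0.0189 0.0231 0.0286]
```

View pics/end.png

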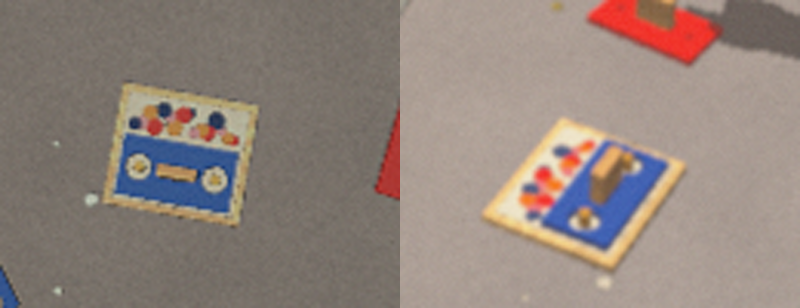

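Both studs stand inside the holes, at (138,166) and (214,180) in the top crop. The plate lies flat on the board, its top measured at about 23 mm against 22 mm expected, and the gripper is clear. I'm signing off.

```bash
python3 -c "
from rig import workorder; print(workorder.sign_off())"
```

```text
the job is handed in; nothing more can be done
None
```

The large blue plate was set on the stud tops, slid sideways until its holes dropped over both studs, and left flat on the nearest board; the job was handed in about 17 s in by the robot's clock, with the red plate and ink bottle untouched.

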